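Latch the packed parts case

ROBOT

A 6-joint arm with a two-finger parallel gripper is mounted at the origin on the work surface; the furniture and walls round the work are solid. World frame = base frame: x ahead of the robot, y to its left, z up, the work surface at z = 0. Lengths are in mm, angles in degrees, forces in N, time in s.
With the tool pointing down it reaches from about 300 to 850 mm from the base axis. Payload 4.2 kg.
Tool frame: the origin (TCP) lies at the very end of the fingers, on their centre line; the grasp point (between the pads) lies 19 mm behind it; z points along the fingers, y is the line along which they close (so a half turn about z gives the same grasp; the last joint's range is limited). The gripper opens to 91 mm and grips with 3 to 60 N. Pads are 32 mm wide; open, the fingers measure 118 mm over their backs; the gripper's body (76 mm by 178 mm) begins 60 mm behind the grasp point.
Start: joints at [-77.808, 18.312, 89.639, -0, 72.044, -1.146], TCP at [132.656, -559.505, 213.976] pointing down, gripper open.
Joint ranges: [-177.97, 177.97], [-48.28, 115.42], [12.27, 149.76], [-77.06, 257.06], [2.81, 150.46], [-146.56, 146.56]. Speed limits (degrees/s): [147.25, 147.25, 180, 180, 180, 180].

INTERFACE

Orientations are given as [roll, pitch, yaw] about the fixed x, y, z axes, in that order (R = Rz(yaw) Ry(pitch) Rx(roll)).
In Python, from workcell import * gives the robot as it stands.
- The arm moves only by the tool move_arm, never from a script. Its argument "motion" is a list of rows, each a list of 3 entries, a list of its own where there are three numbers: the finger opening in mm, from 0 to 91.2, then the shift along the world's x, y, z in units of 25 mm (1.0 is 25 mm), then the turn, a rotation vector about the world's x, y, z in units of 4 degrees (1.0 is 4 degrees). In form: [[grip, [x, y, z], [ax, ay, az]], ...]. A call has 1 to 20 rows; each row shifts and turns the commanded pose from where the row before left it; what a row does not reach is not made up. A row lasts 1/12 s, in which the tool goes at most 41.7 mm and 7.16 degrees, less where a joint would pass 70% of its speed; a pose out of reach is approached as far as the arm can. A call with a number of a shift or a turn outside -1 to 1 is refused whole. A call with a gripper value outside its range is refused whole. The fingers move at their own pace and stop on an object; "grip_force" is the grip in N (left out, the last holds). Time passes only in rows, so rows that do not move let the fingers close. It gives the time, the measured TCP pose, the force, the opening and the grip force at its end, in the units of the state.
- state(): the state, without advancing time (a new reading comes with each control period).
- grab_frame(name): name is "scene" or "top" or "wrist"; returns the picture (420x560x3 uint8, blue, green, red); there is no depth.
- camera_info(name): a dict with "fx", "fy", "cx", "cy" (pixels), "k1" (the pictures are not rectified: a ray, as slopes to the right and down, at radius r is drawn at 1 + k1 r^2 times it, then the intrinsics apply), "rvec" (rotation vector, rad) and "tvec" (3), from world to camera coordinates, as OpenCV has them. Camera axes: x right, y down, z forward; pixel columns grow to the right and rows downward; lengths in mm; the calibration is good to about 2 mm. A picture is of the moment at which its call begins: read the wrist's pose just before it. camera_info takes no time and is no camera call; for the wrist camera it gives the pose at the moment of the call.
- job_done(): hands the job in; it is judged then, once.
The state is a dict: "time_s": time; "qpos": joint angles; "qvel": joint speeds; "effort": joint torques, N m; "ee_pos": TCP position; "ee_rot": TCP orientation; "force": force on the tool from outside, world axes, zero at the start; "torque": the same for the moment, N m; "gripper_width": finger opening in mm; "gripper_force": force on a finger pad.
Only numpy, scipy, OpenCV 4.12 (cv2) and the standard library are available. Lean on these libraries where they do the work, as an engineer would, in place of code of your own. Each camera call takes 0.05 s, during which the arm holds its last target. There are 200 camera calls.

TASK

Two identical small parts cases stand with their lids ajar, one packed with a spool and a carton, the other empty. Press the lid of the packed case down against its rubber gasket until the spring catch at its front snaps over the lid and holds it shut by itself. Leave the empty case's lid as it stands.

Things in the scene. Friction and masses are not known exactly. Their poses are not given: they have to be found in the camera images.
- packed_case: grey box fixed on the bench, 160 mm deep (x), 130 wide (y), 66 high, holding a spool and a carton; clear lid in a 6 mm grey frame, hinged at the back. Origin: centre of its underside; x from front to hinge. Hinge axis along y at x +84, z 72 mm. Dark spring catch at the middle of the front (x -88 to -109), 36 mm wide, nose up to z 94: press the lid, not the catch; the lid's lip pushes it aside
- packed_pad (a point): centre of the top of the ribbed thumb pad (26 x 60 mm, 3 mm proud) on the packed case's lid, the place to press; its frame turns with the lid: x towards the hinge, z out of the lid. The hinge axis lies at x +125, z -7 mm in this frame; the lid's front edge 43 mm in front (lip 10 mm more). Lid latched: the pad is level, its top 79 mm above the bench
- packed_lid (a joint): packed case's lid angle, rad: 0 latched shut, grows opening; starts 0.3 to 0.6 and stays where left. It moves easily down to 0.085, where its lip meets the catch, and at 0.05 the gasket; the push on the pad grows to about 15 N near 0.03; the catch snaps over it at about 0.005; solid stop at -0.018 (pad 2.3 mm below its latched height). Let go too early, it springs back to 0.03 or more
- spare_pad (a point): the same point on the lid of the empty case, an identical case fixed on the bench with nothing in it and its lid also 0.3 to 0.6 rad ajar; same frame and offsets. Not to be moved

How it is judged (in metres and radians):
At the end, for the whole second after the job is handed in: the packed case's lid is held shut by its catch (lid angle below 0.015 rad, at rest) and the empty case's lid is where it stood (pad within 15 mm) (value of joint packed_lid below 0.015 rad and velocity of joint packed_lid below 0.05 rad/s and distance of spare_pad from where it was at the start of the episode below 0.015 m); the robot touches nothing.
It fails at once if the empty case's lid is moved (its pad by more than 15 mm) (distance of spare_pad from where it was at the start of the episode above 0.015 m).
It also fails if it takes over 32 s, if anything falls off the work surface, if the arm or the gripper's body presses on something with over 40 N, if the wrist force passes 120 N, or if a joint passes its speed limit or range.

## Working session

There is one attempt and no reset: what is moved stays moved. The work goes in short steps, Python scripts to look and compute and a tool call to move; the robot and the scene stay as the last step left them, time stands still between calls to the robot, and variables do not carry over. Pictures are saved under pics/ and viewed, at most 10 in all, crops included, and the job is handed in when it is done.

Besides the shell and the picture viewer there is one more tool, called after ">>>" as name(argument=value, ...) on one line, values as JSON. move_arm: Moves the arm, as the interface text tells. Shifts and turns lie within -1 to 1; 1 stands for 25 mm of shift or 4 degrees of turn. Its arguments: {"type":"object","properties":{"motion":{"type":"array","items":{"type":"array"}},"grip_force":{"type":"number"}},"required":["motion"]}

```bash
mkdir -p pics; python3 - <<'E'
from workcell import *
import cv2
for n in("scene","top"):
    cv2.imwrite(f"pics/{n}0.png",grab_frame(n)); print(n,camera_info(n))
print(state())
E
```

```text
scene {'fx': 527.9465838159377, 'fy': 527.9465838159377, 'cx': 283.42645092406906, 'cy': 212.00892341838835, 'k1': -0.14280798836710412, 'rvec': array([ 0.57062864, -2.61449724,  1.24248528]), 'tvec': array([ 487.23064351,  224.31276395, 1101.21141929])}
top {'fx': 386.4470293845134, 'fy': 386.4470293845134, 'cx': 280.82617413676485, 'cy': 211.86823597987276, 'k1': -0.08754901882753292, 'rvec': array([ 2.14592711, -2.15810483,  0.08638845]), 'tvec': array([ -2.06809027, 582.60294622, 903.37002223])}
{'time_s': 0.1, 'qpos': array([-7.78085898e+01,  1.83485783e+01,  8.97001658e+01, -2.23149871e-03,
        7.20466619e+01, -1.14558418e+00]), 'qvel': array([-0.06234469, -0.10966094, -0.14850044,  0.09702107, -0.00257932,
        0.02331078]), 'effort': array([ 8.87789247e-04, -4.13333237e+01, -2.32508987e+01,  7.29609746e-02,
        4.21805901e-02, -3.81834639e-05]), 'ee_pos': array([ 132.53167063, -559.03100861,  213.19328529]), 'ee_rot': array([-1.79904571e+02,  2.13829916e-04,  1.33376841e+01]), 'force': array([-0.35613195,  0.06749415, -0.85621081]), 'torque': array([0.0039191 , 0.01299339, 0.05171782]), 'gripper_force': 0.0, 'gripper_width': 91.4734034211678}
```

View pics/scene0.png

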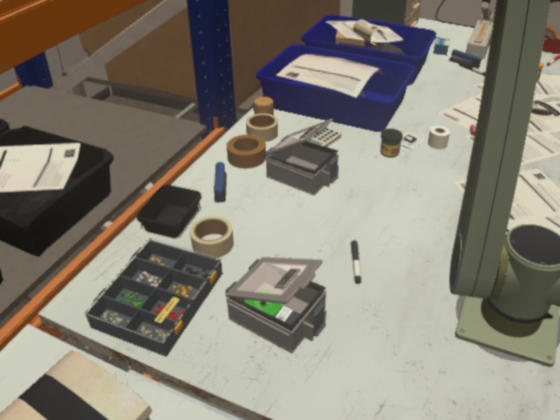

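View pics/top0.png

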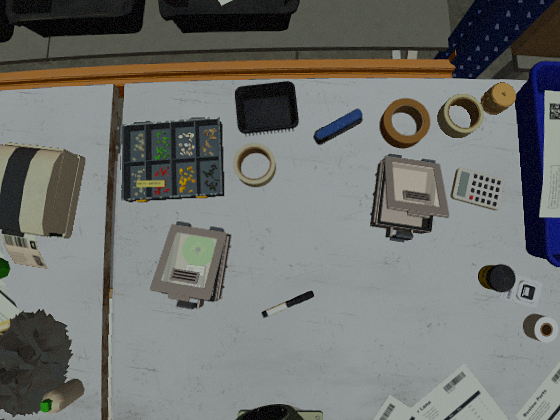

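The packed case (green contents) is at top px (190,263) and scene px (277,300). The empty one is at top (408,195) and scene (303,160). I'll zoom in on the packed case.

```bash
python3 - <<'E'
import cv2,numpy as np
a=cv2.imread("pics/top0.png")[210:320,140:250]; b=cv2.imread("pics/scene0.png")[245:355,220:340]
cv2.imwrite("pics/z.png",np.hstack([cv2.resize(a,(385,385),interpolation=2),cv2.resize(b,(412,378),interpolation=2)[:378],][:1]))
cv2.imwrite("pics/z.png",np.hstack([cv2.resize(a,(385,385),interpolation=2),cv2.resize(b,(410,385),interpolation=2)]))
E
```

```text
(no output)
```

View pics/z.png

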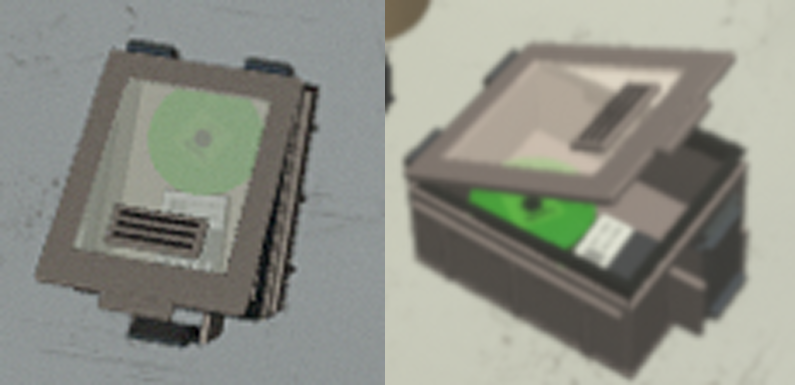

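```bash
python3 - <<'E'
from workcell import *
import cv2,numpy as np
from scipy.optimize import least_squares
C={n:camera_info(n) for n in("top","scene")}
def proj(n,X):
    c=C[n];K=np.array([[c["fx"],0,c["cx"]],[0,c["fy"],c["cy"]],[0,0,1]])
    return cv2.projectPoints(np.array(X,float).reshape(-1,1,3),c["rvec"],c["tvec"],K,np.array([c["k1"],0,0,0]))[0].reshape(-1,2)
P={"pad":((158,231),(615,117)),"FL":((35,280),(612,200)),"FR":((253,316),(735,55)),"BL":((112,50),(408,170)),"BR":((302,80),(530,43))}
R={}
for k,(t,s) in P.items():
    t=np.array([140+t[0]/3.5,210+t[1]/3.5])-.36;s=np.array([220+(s[0]-385)/3.4167,245+s[1]/3.5])-.36
    r=least_squares(lambda X:np.r_[proj("top",X)[0]-t,proj("scene",X)[0]-s],[450,200,80]);R[k]=r.x
    print(k,r.x.round(1),r.fun.round(1))
f=(R["FL"]+R["FR"])/2;b=(R["BL"]+R["BR"])/2;d=b-f
print("yaw",np.degrees(np.arctan2(d[1],d[0])),"lid",np.arctan2(-d[2],np.hypot(*d[:2])),np.linalg.norm(d))
w=R["FL"]-R["FR"];print("yaw from width",np.degrees(np.arctan2(-w[0],w[1])),np.linalg.norm(w))
E
```

```text
pad [435.1 200.8 126.6] [-0.1 -0.2  0.2  0. ]
FL [405.3 271.4 144.6] [ 0.1  0.2 -0.2 -0. ]
FR [386.  138.6 139.1] [-0.2 -0.6  0.6  0. ]
BL [549.9 247.3  77.1] [ 0.2  0.6 -0.5 -0.1]
BR [531.2 120.5  74.8] [-0.1 -0.1  0.1  0. ]
yaw -8.28368050245528 lid 0.4228026299492121 160.62327077536025
yaw from width -8.276199294873203 134.30784008536187
```

>>> move_arm(motion=[[0,[0.64,0.95,0],[0,0,0]],[0,[0.64,0.95,0],[0,0,0]],[0,[0.64,0.95,0],[0,0,0]],[0,[0.64,0.95,0],[0,0,0]],[0,[0.64,0.95,0],[0,0,0]],[0,[0.64,0.95,0],[0,0,0]],[0,[0.64,0.95,0],[0,0,0]],[0,[0.64,0.95,0],[0,0,0]],[0,[0.64,0.95,0],[0,0,0]],[0,[0.64,0.95,0],[0,0,0]],[0,[0.64,0.95,0],[0,0,0]],[0,[0.64,0.95,0],[0,0,0]],[0,[0.64,0.95,0],[0,0,0]]], grip_force=20)

```text
time_s: 1.18
ee_pos: [341.0, -249.3, 213.8]
ee_rot: [-180.0, 0.0, 13.3]
force: [1.1, -0.7, -1.1]
gripper_width: 7.5
gripper_force: 0.0
```

>>> move_arm(motion=[[0,[0.2,0.95,0],[0,0,0]],[0,[0.2,0.95,0],[0,0,0]],[0,[0.2,0.95,0],[0,0,0]],[0,[0.2,0.95,0],[0,0,0]],[0,[0.2,0.95,0],[0,0,0]],[0,[0.2,0.95,0],[0,0,0]],[0,[0.2,0.95,0],[0,0,0]],[0,[0.2,0.95,0],[0,0,0]],[0,[0.2,0.95,0],[0,0,0]],[0,[0.2,0.95,0],[0,0,0]],[0,[0.2,0.95,0],[0,0,0]],[0,[0.2,0.95,0],[0,0,0]],[0,[0.2,0.95,0],[0,0,0]],[0,[0.2,0.95,0],[0,0,0]],[0,[0.2,0.95,0],[0,0,0]],[0,[0.2,0.95,0],[0,0,0]],[0,[0.2,0.95,0],[0,0,0]],[0,[0.2,0.95,0],[0,0,0]],[0,[0.2,0.95,0],[0,0,0]],[0,[0,0,0],[0,0,0]]])

```text
time_s: 2.85
ee_pos: [436.5, 203.9, 213.5]
ee_rot: [-179.9, -0.0, 13.5]
force: [0.9, -0.2, 0.8]
gripper_width: 0.6
gripper_force: 0.0
```

>>> move_arm(motion=[[0,[0,0,-0.64],[0,0,0]],[0,[0,0,-0.64],[0,0,0]],[0,[0,0,-0.64],[0,0,0]],[0,[0,0,-0.64],[0,0,0]],[0,[-0.05,0,-0.2],[0,0,0]],[0,[-0.05,0,-0.2],[0,0,0]],[0,[-0.05,0,-0.2],[0,0,0]],[0,[-0.05,0,-0.2],[0,0,0]],[0,[-0.05,0,-0.2],[0,0,0]],[0,[-0.05,0,-0.2],[0,0,0]],[0,[-0.05,0,-0.2],[0,0,0]],[0,[-0.05,0,-0.2],[0,0,0]],[0,[-0.05,0,-0.2],[0,0,0]],[0,[-0.05,0,-0.2],[0,0,0]],[0,[0,0,0],[0,0,0]]])

```text
time_s: 4.1
ee_pos: [422.4, 200.2, 98.9]
ee_rot: [180.0, 0.1, 13.4]
force: [-0.3, -0.7, 0.2]
gripper_width: 0.2
gripper_force: 0.0
```

```bash
python3 - <<'E'
from workcell import *
import cv2,numpy as np
print(state()["ee_pos"],state()["force"])
a=grab_frame("top")[200:330,120:270];b=grab_frame("scene")[200:360,190:370]
cv2.imwrite("pics/z2.png",np.hstack([cv2.resize(a,(400,400),interpolation=2),cv2.resize(b,(400,400),interpolation=2)]))
E
```

```text
[422.36748799 200.16188449  98.89589851] [-0.25009161 -0.7177815   0.23741737]
```

View pics/z2.png

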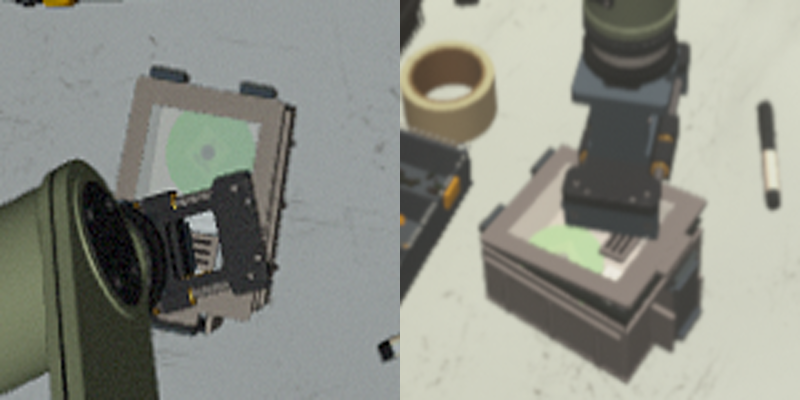

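The lid has followed the fingers down to about 0.15 rad, and the tips are over the pad (scene crop ~(620,240)). I'll continue slowly.

>>> move_arm(motion=[[0,[0,0.02,-0.1],[0,0,0]],[0,[0,0.02,-0.1],[0,0,0]],[0,[0,0.02,-0.1],[0,0,0]],[0,[0,0.02,-0.1],[0,0,0]],[0,[0,0,-0.1],[0,0,0]],[0,[0,0,-0.1],[0,0,0]],[0,[0,0,0],[0,0,0]]])

```text
time_s: 4.78
ee_pos: [422.7, 202.4, 85.6]
ee_rot: [180.0, 0.1, 13.3]
force: [-2.7, -1.8, 8.6]
gripper_width: 0.2
gripper_force: 4.1
```

>>> move_arm(motion=[[0,[0,0,-0.06],[0,0,0]],[0,[0,0,-0.06],[0,0,0]],[0,[0,0,0],[0,0,0]]])

```text
time_s: 5.03
ee_pos: [422.4, 202.4, 82.6]
ee_rot: [-180.0, 0.1, 13.3]
force: [-3.0, -0.7, 8.3]
gripper_width: 0.6
gripper_force: 4.1
```

>>> move_arm(motion=[[0,[0,0,-0.05],[0,0,0]],[0,[0,0,-0.05],[0,0,0]],[0,[0,0,0],[0,0,0]]])

```text
time_s: 5.28
ee_pos: [422.2, 202.4, 79.6]
ee_rot: [-180.0, 0.1, 13.3]
force: [-2.6, -0.7, 5.7]
gripper_width: 0.7
gripper_force: 2.8
```

>>> move_arm(motion=[[0,[0,0,-0.04],[0,0,0]],[0,[0,0,0],[0,0,0]]])

```text
time_s: 5.45
ee_pos: [422.1, 202.4, 78.9]
ee_rot: [-180.0, 0.1, 13.3]
force: [-4.6, -0.7, 8.6]
gripper_width: 0.5
gripper_force: 4.0
```

>>> move_arm(motion=[[0,[0,0,-0.04],[0,0,0]],[0,[0,0,0],[0,0,0]]])

```text
time_s: 5.62
ee_pos: [422.1, 202.4, 78.1]
ee_rot: [-180.0, 0.1, 13.3]
force: [-4.7, -1.0, 9.3]
gripper_width: 0.4
gripper_force: 4.8
```

>>> move_arm(motion=[[0,[0,0,-0.05],[0,0,0]],[0,[0,0,0],[0,0,0]]])

```text
time_s: 5.78
ee_pos: [422.1, 202.4, 77.1]
ee_rot: [-180.0, 0.1, 13.3]
force: [-5.2, -1.4, 12.6]
gripper_width: 0.3
gripper_force: 5.7
```

>>> move_arm(motion=[[0,[0,0,-0.04],[0,0,0]],[0,[0,0,0],[0,0,0]]])

```text
time_s: 5.95
ee_pos: [422.1, 202.5, 76.9]
ee_rot: [-180.0, 0.1, 13.3]
force: [-8.3, -2.1, 19.0]
gripper_width: 0.6
gripper_force: 9.2
```

>>> move_arm(motion=[[0,[0,0,-0.05],[0,0,0]],[0,[0,0,0],[0,0,0]],[0,[0,0,0],[0,0,0]]])

```text
time_s: 6.2
ee_pos: [422.1, 202.5, 76.7]
ee_rot: [-180.0, 0.1, 13.3]
force: [-10.4, -2.9, 26.9]
gripper_width: 0.4
gripper_force: 13.6
```

>>> move_arm(motion=[[0,[0,0,0.1],[0,0,0]],[0,[0,0,0.2],[0,0,0]],[0,[0,0,0.5],[0,0,0]],[0,[0,0,1],[0,0,0]],[0,[0,0,1],[0,0,0]],[0,[0,0,1],[0,0,0]],[0,[0,-1,1],[0,0,0]],[0,[0,-1,0],[0,0,0]],[0,[0,-1,0],[0,0,0]],[0,[0,-1,0],[0,0,0]],[0,[0,-1,0],[0,0,0]],[0,[0,-1,0],[0,0,0]],[0,[0,-1,0],[0,0,0]],[0,[0,-1,0],[0,0,0]],[0,[0,0,0],[0,0,0]]])

```text
time_s: 7.45
ee_pos: [423.2, -0.6, 193.8]
ee_rot: [179.9, 0.0, 13.1]
force: [0.5, 0.0, 0.4]
gripper_width: 0.8
gripper_force: 0.0
```

```bash
python3 - <<'E'
from workcell import *
import cv2,numpy as np
a=grab_frame("top")[210:320,140:250];b=grab_frame("scene")[245:355,220:340]
cv2.imwrite("pics/z3.png",np.hstack([cv2.resize(a,(385,385),interpolation=2),cv2.resize(b,(410,385),interpolation=2)]))
E
```

```text
(no output)
```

View pics/z3.png

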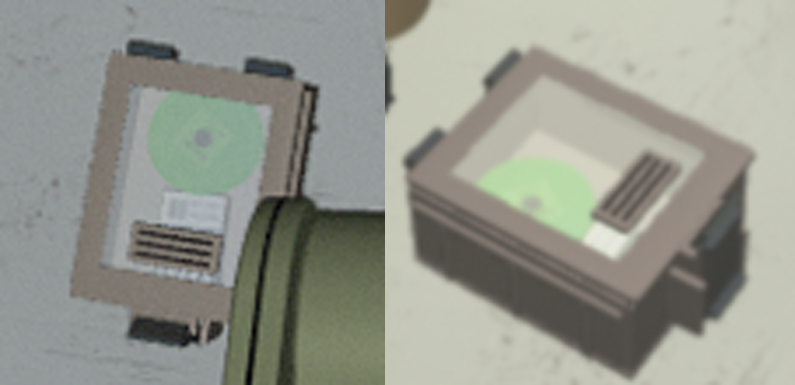

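```bash
python3 - <<'E'
from workcell import *
import cv2,numpy as np
from scipy.optimize import least_squares
C={n:camera_info(n) for n in("top","scene")}
def proj(n,X):
    c=C[n];K=np.array([[c["fx"],0,c["cx"]],[0,c["fy"],c["cy"]],[0,0,1]])
    return cv2.projectPoints(np.array(X,float).reshape(-1,1,3),c["rvec"],c["tvec"],K,np.array([c["k1"],0,0,0]))[0].reshape(-1,2)
for k,t,s in(("pad",(175,247),(638,190)),("FL",(70,295),(632,300)),("BL",(110,53),(408,172))):
    t=np.array([140+t[0]/3.5,210+t[1]/3.5])-.36;s=np.array([220+(s[0]-385)/3.4167,245+s[1]/3.5])-.36
    r=least_squares(lambda X:np.r_[proj("top",X)[0]-t,proj("scene",X)[0]-s],[450,200,80]);print(k,r.x.round(1),r.fun.round(1))
b=grab_frame("scene")[275:345,285:345];cv2.imwrite("pics/z4.png",cv2.resize(b,(600,700)[:1]+(600,),interpolation=2))
E
```

```text
pad [420.6 203.1  75.1] [ 0.2  0.4 -0.4 -0. ]
FL [390.6 274.6  73.2] [-0.2 -0.5  0.4  0. ]
BL [548.5 248.7  77.4] [ 0.1  0.3 -0.3 -0. ]
```

View pics/z4.png

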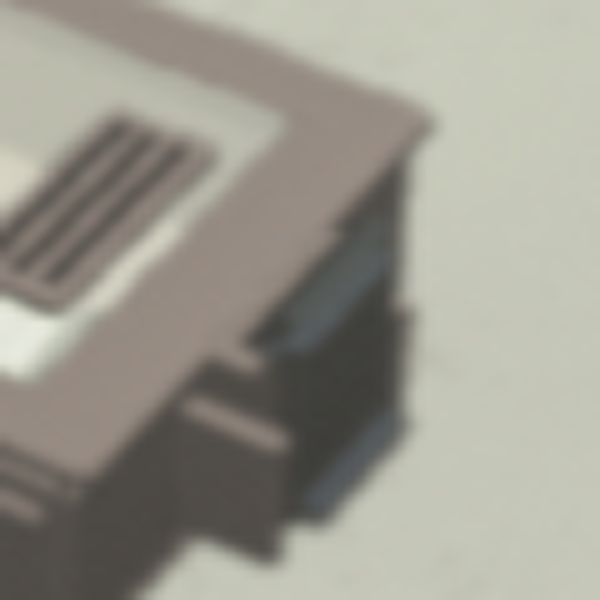

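The lid lies level (front height at or below the hinge side), and the catch (crop ~(330,300)) sits over the lip. The tool is clear of everything, so I'll hand the job in.

```bash
python3 -c "
from workcell import *
print(job_done())"
```

```text
the job is handed in; nothing more can be done
None
```

I pressed the packed case's lid down to its stop and it stayed shut once the arm was clear; the empty case's lid was not touched, and the job is handed in, though no verdict came back.

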